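Spray the casting mould and press its lid home

ROBOT

A 7-joint arm with a two-finger parallel gripper is mounted at the origin on the work surface. World frame = base frame: x ahead of the robot, y to its left, z up, the work surface at z = 0. Lengths are in m, angles in rad, forces in N, time in s.
With the tool pointing down it reaches from about 0.425 to 0.925 m from the base axis. Payload 6.8 kg.
Tool frame: the origin (TCP) lies at the very end of the fingers, on their centre line; the grasp point (between the pads) lies 19 mm behind it; z points along the fingers, y is the line along which they close (so a half turn about z gives the same grasp; the last joint's range is limited). The gripper opens to 88 mm and grips with 3 to 60 N. Pads are 20 mm wide; open, the fingers measure 115 mm over their backs; the gripper's body (75 mm by 178 mm) begins 61 mm behind the grasp point.
Start: joints at [1.223, 0.477, 0.022, 1.555, -0.011, 1.109, -0.083], TCP at [0.16, -0.656, 0.189] pointing down, gripper open.
Joint ranges: [-2.96, 2.96], [-0.34, 2.1], [-1.41, 1.46], [0.24, 2.44], [-1.37, 4.51], [0.17, 1.92], [-2.96, 2.96]. Speed limits (rad/s): [2.39, 2.39, 3.14, 3.14, 3.14, 3.14, 3.14].

INTERFACE

Orientations are given as a rotation vector (axis times angle).
In Python, from plant import arm gives the robot as it stands. The module is installed in compiled form; this text tells all that it offers.
- The arm moves only by the tool jog_arm, never from a script. Its argument "moves" is text: rows parted by semicolons, each of 5 numbers parted by spaces: the shift along the tool's x, y, z in mm, then the turn about the tool's z in rad, then the closure, from 0 (fully open) to 1 (shut). A call has 1 to 5 rows; each row is the pose to reach, as a shift and turn from the pose commanded when the call began, along the tool's axes at that moment; what a row does not reach only later rows make up. A row lasts 1/10 s, in which the tool goes at most 50 mm and 8.59 degrees, less where a joint would pass 70% of its speed; a pose out of reach is approached as far as the arm can. A call with a gripper value outside its range is refused whole. The fingers move at their own pace and stop on an object; "squeeze" is the grip in N (left out, the last holds). Time passes only in rows, so rows that repeat a pose let the fingers close. It gives the time, the measured TCP pose, the force, the opening and the grip force at its end, in the units of the state.
- arm.sense(): the state, without advancing time (a new reading comes with each control period).
- arm.snapshot(name): name is "scene" or "top" or "wrist"; returns a dict with "pixels" (384x512x3 uint8, red, green, blue), "range_z" (384x512 float32, m along the optical axis (not along the pixel's ray), 0 where there is no reading), "fovy" (degrees; the focal length in pixels is half the picture's height over the tangent of half this angle, whatever the lens; pixels are square), "cx", "cy" (the principal point, pixels), "R" (3x3) and "t" (3): a world point X has camera coordinates R X + t. Camera axes: x right, y down, z forward; pixel columns grow to the right and rows downward; lengths in m; the calibration is good to about 2 mm. A picture is of the moment at which its call begins.
- arm.close_job(): hands the job in; it is judged then, once.
Trained networks look in a picture, given as the dict that the camera call returned (one of the last four; its "shot" number tells which), for a name from the list of things; names that differ only in an ending like _2 or _b are one class to them, and where a whole thing is asked for, a point or a joint stands for the part that bears it (a point fixed in the world has none). Each returns a list of dicts, best first, with "p" (0 to 1); they miss things now and then, are a little off and sometimes report something else, mostly with a low value. They report only what shows in the picture. A call takes as long as a camera call. They do not tell look-alikes from the thing itself.
- arm.find_in(picture, thing): "at" ([x, y, z] in m, in world coordinates, good to about 4 mm: the middle of the surface that is visible of it).
- arm.place_of(picture, thing): "at" ([x, y, z] in m, in world coordinates, good to about 4 mm: a listed point, or the origin of a listed thing).
The state is a dict: "clock": time; "joints": joint angles; "qvel": joint speeds; "tau": joint torques, N m; "tcp_pos": TCP position; "ee_rot": TCP orientation; "force": force on the tool from outside, world axes, zero at the start; "ft_torque": the same for the moment, N m; "finger_gap": finger opening in m; "finger_force": force on a finger pad.
Only numpy, scipy, OpenCV 4.12 (cv2) and the standard library are available. Lean on these libraries where they do the work, as an engineer would, in place of code of your own. Each camera call takes 0.05 s, during which the arm holds its last target. There are 200 camera calls.

TASK

Get the wax mould ready: while its lid is still swung up, give it a shot of release spray by pressing the sprung cap of the clamped spray can fully down and letting it come up again. Then swing the lid arm down flat over the mould and press the lid's knob down until the lid is fully seated on the block, pressing firmly but without ramming it. Leave the other things on the table where they stand.

Things in the scene. Friction and masses are not known exactly. Their poses are not given: they have to be found in the camera images.
- mould: Fixed aluminium mould: square block 110 x 110 mm, 55 mm high, with a round cavity 70 mm wide, 40 mm deep in its top, on a foot plate 160 x 150 x 6 mm. Origin: centre of its underside, on the table; z up. Its +x side (away from the robot, within 0.25 rad) has two hinge posts 80 mm high, 60 mm wide over all. The can and the bottle stand about 200 mm off on its +y side.
- strap_hinge (a point): Point on the hinge axis of the swing arm, 66 mm along the mould's +x from its middle and 75 mm above the table. The axis lies along the mould's y.
- swing_arm (a joint): Angle (rad) of the lid arm, a steel strap 26 mm wide, 5 mm thick, reaching 135 mm from the hinge. 0 = closed, on its stop: level, pointing to the mould's -x, top face 77.5 mm above the table. Grows as the free end swings up and back to +x (1.2 at most); starts 0.6 to 1.05, so the end can be pushed down from above. Stiff: stays where left; 1 to 4 N at the end moves it.
- strap_tip (a point): Middle of the strap's upper (outer) face, 130 mm from the hinge, 5 mm short of its free end. A good place to push; bare strap from here to 40 mm further in.
- press_lid (a joint): How far the lid (white disc 87 mm wide, 66 mm from the hinge, under the strap) is pressed in along its stem (m). 0 = unseated: 8 mm above the block with the arm closed; 0.008 = seated, disc on the block, hard stop. Slides stiffly at 8 to 10 N, does not spring back. Push lid and strap with well under 80 N.
- knob_top (a point): Centre of the top face of the lid's black round knob, 38 mm wide, on the upper side of the strap. With the arm closed it lies over the middle of the mould: 96.5 mm above the table with the lid unseated, 88.5 mm seated.
- cap_top (a point): Centre of the top face of the spray can's white sprung cap, 24 mm wide and 14 mm high; 161 mm above the table when up.
- spray_cap (a joint): How far the cap is pressed down (m): 0 = up, 0.006 = fully down. It springs back; it takes about 2 N to start and 6.5 N fully down.
- spray_can: Fixed slim aluminium spray can, 52 mm wide, 161 mm high with its cap, clamped upright on a round steel foot 80 mm wide. Origin: centre of the foot's underside, on the table.
- bottle: Loose amber glass bottle with black cap, 38 mm wide, 85 mm high, standing about 90 mm from the can, on the robot's side of it or beyond it. Origin: centre of its underside. Not to be disturbed.
- jar: Loose open glass jar, 64 mm wide, 70 mm high, to the left of the spray can and bottle. Origin: centre of its underside. Not to be disturbed.
- melting_pan: Loose small steel pan, 92 mm wide, 55 mm high, with a wooden handle 150 mm long towards -y, standing on a hot plate 200 x 180 mm, 77 mm high, to the right of the mould. Origin: centre of its underside. Not to be disturbed.
There are look-alikes about, which are no part of the job. What is shaped like the spray_can but purple or yellow is not meant.

How it is judged:
By the outcome, as a careful person would: the job done as asked, in the order asked, and still so for the second after the job is handed in, with the robot touching nothing.
It also fails if it takes over 48 s, if anything falls off the work surface, if the arm or the gripper's body presses on something with over 40 N, if the wrist force passes 120 N, or if a joint passes its speed limit or range.

## Working session

There is one attempt and no reset: what is moved stays moved. The work goes in short steps, Python scripts to look and compute and a tool call to move; the robot and the scene stay as the last step left them, time stands still between calls to the robot, and variables do not carry over. Pictures are saved under pics/ and viewed, at most 10 in all, crops included, and the job is handed in when it is done.

Besides the shell and the picture viewer there is one more tool, called after "Call:" as a command line: name --argument value ..., lists and objects as JSON in quotes. jog_arm: Moves the arm, as the interface text tells. Its arguments: {"type":"object","properties":{"moves":{"type":"string"},"squeeze":{"type":"number"}},"required":["moves"]}

```bash
mkdir -p pics; cat > h.py <<'E'
import numpy as np,cv2
from plant import arm
def save(p,n): cv2.imwrite('pics/'+n+'.png',cv2.cvtColor(p['pixels'],cv2.COLOR_RGB2BGR))
def px(p,X):
    c=p['R']@np.array(X)+p['t'];f=192/np.tan(np.radians(p['fovy'])/2)
    return [int(f*c[0]/c[2]+p['cx']),int(f*c[1]/c[2]+p['cy'])]
def world(p,u,v):
    f=192/np.tan(np.radians(p['fovy'])/2);z=p['range_z'][v,u]
    return np.array(p['R']).T@(np.array([(u-p['cx'])/f*z,(v-p['cy'])/f*z,z])-p['t'])
E
python3 - <<'E'
from h import *
s=arm.sense();print({k:np.round(v,3) for k,v in s.items()})
ims=[]
for n in('scene','top'):
    p=arm.snapshot(n);ims.append(p['pixels'])
    for t in('mould','strap_hinge','strap_tip','knob_top','cap_top','spray_can','bottle','jar','melting_pan'):
        for d in arm.place_of(p,t)[:3]: print(n,t,round(d['p'],2),np.round(d['at'],3),px(p,d['at']))
im=np.vstack(ims);im=cv2.resize(im,None,fx=.78,fy=.78)
save({'pixels':im},'a')
E
```

```text
{'clock': np.float64(0.0), 'joints': array([ 1.223,  0.478,  0.022,  1.556, -0.012,  1.109, -0.083]), 'qvel': array([-0.002, -0.001,  0.001, -0.001,  0.   ,  0.002, -0.001]), 'tau': array([-1.0000e-03, -5.8286e+01,  1.5350e+00, -2.7262e+01, -5.4000e-02,
        1.7000e-02,  0.0000e+00]), 'tcp_pos': array([ 0.16 , -0.655,  0.188]), 'ee_rot': array([-3.117e+00, -3.760e-01,  1.000e-03]), 'force': array([ 0.213, -0.317, -0.163]), 'ft_torque': array([-0.004,  0.017,  0.013]), 'finger_force': np.float64(0.0), 'finger_gap': np.float64(0.088)}
scene mould 0.9 [ 0.512 -0.114 -0.002] [236, 217]
scene strap_hinge 0.59 [ 0.58  -0.109  0.077] [221, 209]
scene strap_tip 0.92 [ 0.494 -0.114  0.168] [238, 169]
scene strap_tip 0.57 [ 0.557 -0.448  0.079] [152, 163]
scene knob_top 0.93 [ 0.552 -0.106  0.138] [227, 188]
scene knob_top 0.42 [ 0.516 -0.112 -0.001] [236, 218]
scene cap_top 0.64 [0.538 0.086 0.16 ] [283, 207]
scene cap_top 0.57 [0.66  0.117 0.159] [263, 236]
scene cap_top 0.44 [0.516 0.206 0.16 ] [326, 222]
scene spray_can 0.92 [0.524 0.204 0.004] [319, 266]
scene spray_can 0.87 [0.66  0.1
[... 180 characters left out ...]
_pan 0.73 [ 0.558 -0.442  0.078] [152, 164]
top mould 0.97 [ 0.514 -0.116  0.002] [291, 200]
top strap_hinge 0.56 [ 0.58  -0.106  0.073] [288, 175]
top strap_tip 0.71 [ 0.492 -0.119  0.168] [295, 200]
top knob_top 0.61 [ 0.553 -0.106  0.137] [289, 180]
top cap_top 0.54 [0.536 0.088 0.158] [219, 187]
top cap_top 0.52 [0.659 0.117 0.159] [208, 144]
top cap_top 0.49 [0.362 0.138 0.162] [201, 252]
top spray_can 0.93 [ 0.534  0.09  -0.002] [225, 196]
top spray_can 0.66 [ 0.661  0.118 -0.003] [216, 157]
top spray_can 0.64 [0.363 0.146 0.   ] [208, 252]
top bottle 0.7 [ 0.449  0.08  -0.003] [228, 223]
top jar 0.83 [0.529 0.376 0.006] [134, 200]
top melting_pan 0.64 [ 0.561 -0.443  0.077] [404, 177]
```

View pics/a.png

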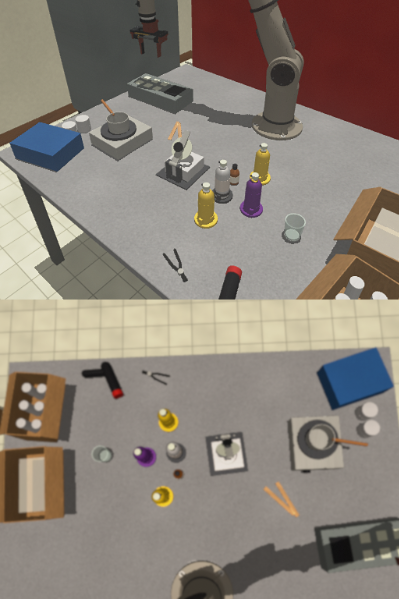

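```bash
cat >> h.py <<'E'
from scipy.spatial.transform import Rotation as Ro
def rel(*Ps,yaw=None):
    s=arm.sense();R=Ro.from_rotvec(s['ee_rot']).as_matrix()
    for P in Ps: print('mv',np.round(1000*R.T@(np.array(P)-s['tcp_pos'])))
    print('tcp',np.round(s['tcp_pos'],4),'toolx yaw',round(np.arctan2(R[1,0],R[0,0]),3),'t',s['clock'],'F',np.round(s['force'],1))
E
python3 -c "
from h import *
rel([.30,-.5,.3],[.45,-.3,.3],[.537,.087,.25])"
```

```text
mv [ 173. -118. -111.]
mv [ 366. -277. -111.]
mv [ 542. -632.  -61.]
tcp [ 0.1603 -0.6557  0.1889] toolx yaw 0.24 t 1.0 F [ 1.1 -0.6  0.3]
```

Call:
jog_arm --moves "30 -20 -40 0 1; 65 -45 -80 0.1 1; 100 -70 -110 0.2 1; 140 -100 -110 0.24 1; 175 -125 -110 0.24 1"

```text
clock: 1.5
tcp_pos: [0.2983, -0.4964, 0.3008]
ee_rot: [3.138, -0.004, 0.003]
force: [0.9, -0.7, -0.3]
finger_gap: 0.0512
finger_force: 0.0
```

```bash
python3 -c "
from h import *
rel([.40,-.36,.3],[.49,-.2,.3],[.537,.087,.25])"
```

```text
mv [ 101. -137.    1.]
mv [ 191. -297.    0.]
mv [ 237. -584.   49.]
tcp [ 0.2983 -0.4964  0.3008] toolx yaw -0.002 t 1.5 F [ 0.9 -0.7 -0.3]
```

Call:
jog_arm --moves "30 -38 0 0 1; 60 -76 0 0 1; 90 -114 0 0 1; 120 -152 0 0 1; 140 -195 0 0 1"

```text
clock: 2.0
tcp_pos: [0.4387, -0.3003, 0.2988]
ee_rot: [3.141, 0.0, 0.001]
force: [0.2, 0.2, -0.2]
finger_gap: 0.0112
finger_force: 0.0
```

Call:
jog_arm --moves "10 -45 0 0 1; 25 -90 0 0 1; 40 -135 0 0 1; 55 -180 0 0 1; 65 -220 0 0 1"

```text
clock: 2.5
tcp_pos: [0.5027, -0.0794, 0.299]
ee_rot: [-3.141, -0.002, -0.001]
force: [0.6, 0.2, 1.2]
finger_gap: 0.0003
finger_force: 0.0
```

```bash
python3 - <<'E'
from h import *
rel([.537,.087,.25])
p=arm.snapshot('wrist');save(p,'w1')
for t in('mould','strap_hinge','strap_tip','knob_top','cap_top','spray_can'):
    for d in arm.place_of(p,t)[:3]: print(t,round(d['p'],2),np.round(d['at'],3),px(p,d['at']))
E
```

```text
mv [  34. -166.   49.]
tcp [ 0.5027 -0.0794  0.299 ] toolx yaw 0.001 t 2.5 F [0.6 0.2 1.2]
mould 0.94 [ 0.518 -0.111 -0.003] [276, 140]
mould 0.43 [ 0.534  0.091 -0.002] [144, 129]
strap_hinge 0.6 [ 0.582 -0.104  0.075] [275, 96]
strap_tip 0.7 [ 0.496 -0.116  0.173] [290, 182]
knob_top 0.72 [ 0.554 -0.11   0.138] [283, 123]
knob_top 0.29 [ 0.518 -0.116 -0.005] [278, 139]
cap_top 0.81 [0.36  0.137 0.164] [73, 290]
cap_top 0.66 [0.662 0.124 0.157] [40, 8]
cap_top 0.59 [0.535 0.086 0.164] [94, 143]
spray_can 0.78 [0.532 0.09  0.   ] [145, 131]
spray_can 0.78 [0.52  0.211 0.004] [65, 138]
spray_can 0.75 [ 0.364  0.142 -0.   ] [123, 232]
```

View pics/w1.png

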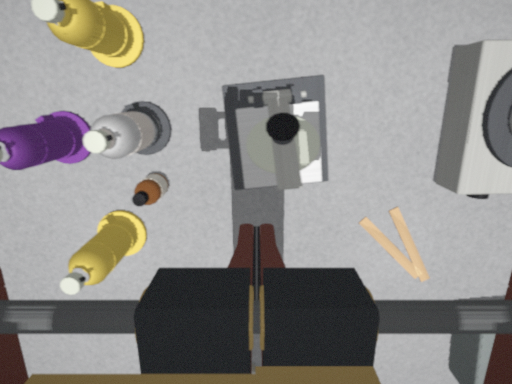

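The wrist view shows the silver can's white cap at about (97,140), the knob at (283,127), the strap tip at (288,185), with purple/yellow look-alikes on the left.

```bash
python3 - <<'E'
from h import *
p=arm.snapshot('wrist')
f=192/np.tan(np.radians(p['fovy'])/2)
v,u=np.mgrid[:384,:512];z=p['range_z'].astype(float)
W=(np.stack([(u-p['cx'])/f*z,(v-p['cy'])/f*z,z],-1)-p['t'])@np.array(p['R'])
c=W[120:160,80:115].reshape(-1,3);c=c[c[:,2]>.156];print('cap',len(c),(c.min(0)+c.max(0))/2,np.median(c,0),np.ptp(c,0))
k=W[108:146,262:306].reshape(-1,3);k=k[(k[:,2]>.11)]
print('k',(k.min(0)+k.max(0))/2)
for r in (150,160,170,180,186,190):
    L=[i for i in range(262,312) if W[r,i,2]>.08+.0];
    if L: print(r,L[0],L[-1],np.round(W[r,L[0]],3),np.round(W[r,(L[0]+L[-1])//2],3),np.round(W[r,L[-1]],3))
E
```

```text
cap 460 [0.55254778 0.00728521 0.3253259 ] [0.53785766 0.08580509 0.16091045] [0.05496168 0.18419761 0.33863851]
k [ 0.5531712  -0.11377564  0.30232989]
150 262 311 [ 0.522 -0.091  0.127] [ 0.524 -0.118  0.142] [ 0.522 -0.147  0.131]
160 262 309 [ 0.511 -0.091  0.135] [ 0.515 -0.116  0.152] [ 0.512 -0.144  0.139]
170 265 296 [ 0.501 -0.095  0.142] [ 0.505 -0.11   0.16 ] [ 0.506 -0.127  0.161]
180 274 298 [ 0.497 -0.103  0.169] [ 0.497 -0.116  0.17 ] [ 0.497 -0.128  0.17 ]
186 275 298 [ 0.491 -0.104  0.173] [ 0.491 -0.116  0.174] [ 0.491 -0.128  0.173]
```

Call:
jog_arm --moves "8 -42 5 0 1; 16 -84 15 0 1; 24 -126 30 0 1; 33 -166 45 0 1; 33 -166 60 0 1"

```text
clock: 3.4
tcp_pos: [0.5355, 0.0897, 0.2384]
ee_rot: [-3.138, -0.01, -0.001]
force: [-0.1, -0.3, 0.1]
finger_gap: 0.0005
finger_force: 0.0
```

Call:
jog_arm --moves "2 4 20 0 1; 2 4 40 0 1; 2 4 60 0 1; 2 4 70 0 1; 2 4 74 0 1"

```text
clock: 3.9
tcp_pos: [0.5368, 0.079, 0.1638]
ee_rot: [3.141, -0.003, -0.002]
force: [-0.0, 0.4, 0.9]
finger_gap: 0.0006
finger_force: 0.0
```

Call:
jog_arm --moves "0 0 3 0 1; 0 0 6 0 1; 0 0 8 0 1; 0 0 9 0 1; 0 0 9 0 1"

```text
clock: 4.4
tcp_pos: [0.5373, 0.0801, 0.1558]
ee_rot: [3.142, -0.0, 0.0]
force: [-0.6, 0.2, 0.5]
finger_gap: 0.0004
finger_force: 0.0
```

```bash
python3 - <<'E'
from h import *
rel([.5375,.086,.161])
p=arm.snapshot('wrist');q=arm.snapshot('scene')
a=q['pixels'][170:290,220:380];a=cv2.resize(a,(512,384),interpolation=cv2.INTER_CUBIC)
save({'pixels':cv2.resize(np.hstack([p['pixels'],a]),(800,300))},'w2')
for n,x in(('w',p),('s',q)):
  for d in arm.place_of(x,'cap_top')[:4]: print(n,round(d['p'],2),np.round(d['at'],3),px(x,d['at']))
E
```

```text
mv [ 0. -6. -5.]
tcp [0.5373 0.0801 0.1558] toolx yaw -0.0 t 4.4 F [-0.6  0.2  0.5]
w 0.92 [0.522 0.209 0.166] [53, 249]
w 0.82 [0.534 0.088 0.16 ] [242, 229]
w 0.62 [0.662 0.121 0.16 ] [178, 7]
s 0.65 [0.66  0.117 0.16 ] [263, 236]
s 0.56 [0.362 0.14  0.158] [337, 185]
s 0.43 [0.538 0.085 0.16 ] [283, 207]
s 0.4 [0.518 0.203 0.158] [325, 222]
```

View pics/w2.png

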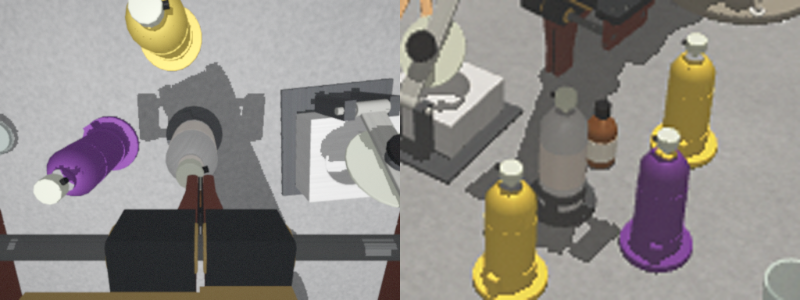

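The wrist view shows the fingertips at about (200,180) (half scale) at the edge of the silver cap; in the scene crop the tip seems to end just above/behind the cap (565,98), so the cap is apparently not yet pressed.

```bash
python3 - <<'E'
from h import *
p=arm.snapshot('wrist');q=arm.snapshot('scene');s=arm.sense()
print(px(p,s['tcp_pos']),px(q,s['tcp_pos']))
for n,x,(u0,u1),(v0,v1) in(('w',p,(225,285),(205,262)),('s',q,(270,296),(180,216))):
  for v in range(v0,v1,6 if n=='w' else 3):
    print(n,v,[tuple(np.round(1000*world(x,u,v)).astype(int).tolist()) for u in range(u0,u1,12 if n=='w' else 4)])
E
```

```text
[254, 221] [282, 207]
w 205 [(541, 102, 132), (548, 92, 153), (548, 84, 153), (541, 76, 134), (539, 67, 126)]
w 211 [(536, 102, 132), (547, 91, 161), (547, 84, 162), (537, 76, 134), (534, 67, 125)]
w 217 [(531, 102, 132), (542, 91, 160), (542, 84, 161), (540, 76, 155), (527, 66, 122)]
w 223 [(538, 99, 159), (538, 91, 161), (550, 83, 191), (527, 76, 133), (473, 59, 1)]
w 229 [(465, 116, 0), (534, 92, 162), (550, 83, 199), (550, 77, 198), (550, 70, 198)]
w 235 [(458, 117, 0), (530, 92, 160), (550, 83, 206), (550, 77, 206), (550, 71, 206)]
w 241 [(450, 117, 0), (449, 102, -1), (550, 83, 214), (550, 77, 212), (550, 71, 213)]
w 247 [(441, 117, -1), (550, 88, 219), (550, 82, 219), (550, 77, 219), (550, 71, 219)]
w 253 [(434, 117, 0), (550, 88, 224), (549, 82, 224), (550, 77, 225), (550, 72, 225)]
w 259 [(425, 118, -1), (550, 87, 230), (550, 82, 230), (550, 77, 230), (549, 72, 229)]
s 180 [(292, -158, 1), (285, -146, 3), (546, 70, 246), (547, 82, 252), (547, 95, 258), (530, 95, 248), (565, 132, 284)]
s 183 [(306, -147, 2), (297, -136, 2), (546, 70, 236), (548, 83, 243), (543, 93, 245), (263
[... 477 characters left out ...]
 (309, -43, 3)]
s 198 [(370, -95, 1), (363, -84, 2), (353, -75, 0), (548, 85, 196), (339, -53, 3), (328, -44, 1), (316, -37, -2)]
s 201 [(383, -84, 1), (376, -73, 3), (368, -63, 3), (355, -57, -2), (345, -48, -3), (337, -38, -3), (332, -25, 1)]
s 204 [(394, -75, 1), (390, -62, 4), (378, -55, 1), (370, -45, 1), (359, -37, -1), (354, -25, 2), (345, -16, 1)]
s 207 [(404, -67, -2), (401, -54, 3), (389, -46, 0), (544, 84, 164), (541, 94, 167), (528, 98, 161), (356, -8, 0)]
s 210 [(417, -56, 0), (409, -47, 0), (398, -39, -3), (547, 87, 157), (546, 98, 162), (532, 101, 155), (372, 4, 4)]
s 213 [(430, -46, 2), (424, -35, 3), (415, -26, 2), (407, -17, 2), (542, 96, 148), (525, 97, 138), (381, 11, 0)]
```

Call:
jog_arm --moves "0 -8 0 0 1; 0 -8 8 0 1; 0 -8 16 0 1; 0 -8 20 0 1; 0 -8 22 0 1"

```text
clock: 5.2
tcp_pos: [0.5366, 0.0877, 0.1327]
ee_rot: [3.141, -0.001, -0.002]
force: [-0.1, 1.2, 1.3]
finger_gap: 0.0006
finger_force: 0.0
```

```bash
python3 - <<'E'
from h import *
p=arm.snapshot('wrist');q=arm.snapshot('scene');s=arm.sense()
rel([.537,.088,.13])
for n,x,U,(v0,v1) in(('w',p,range(213,290,9),(200,240)),('s',q,range(272,304,4),(180,216))):
  for v in range(v0,v1,5 if n=='w' else 3):
    print(n,v,[tuple(np.round(1000*world(x,u,v)).astype(int).tolist()) for u in U])
E
```

```text
mv [ 0. -0.  3.]
tcp [0.5369 0.0878 0.1332] toolx yaw -0.0 t 5.3 F [-0.4 -0.3 -0.5]
w 200 [(508, 134, 0), (546, 111, 118), (549, 104, 126), (551, 97, 131), (551, 91, 132), (551, 86, 133), (551, 80, 132), (550, 74, 128), (548, 67, 122)]
w 205 [(503, 134, 1), (544, 110, 122), (547, 103, 129), (548, 97, 133), (548, 91, 134), (549, 86, 134), (548, 80, 132), (547, 74, 131), (545, 67, 123)]
w 210 [(497, 134, 0), (541, 110, 123), (544, 103, 131), (545, 97, 134), (531, 92, 96), (531, 85, 95), (546, 80, 135), (544, 74, 132), (542, 67, 125)]
w 215 [(491, 134, 1), (537, 110, 122), (541, 103, 132), (527, 99, 95), (548, 91, 152), (548, 86, 151), (527, 78, 95), (541, 74, 133), (539, 67, 126)]
w 220 [(485, 134, 0), (534, 110, 123), (538, 103, 134), (545, 96, 151), (548, 91, 159), (548, 86, 160), (545, 80, 152), (538, 74, 133), (535, 67, 127)]
w 225 [(479, 135, 0), (529, 111, 120), (534, 104, 132), (550, 95, 171), (549, 91, 169), (546, 86, 161), (549, 81, 170), (543, 75, 154), (531, 67, 125)]
w 230 [(474, 135, 1), (473, 125, 0), (530, 104, 132), (550, 95, 177), (549, 91, 176), (548, 86, 174), (549, 
[... 1086 characters left out ...]
1, 99, 199), (325, -39, 2), (317, -29, 2), (306, -20, 0)]
s 201 [(380, -78, 3), (366, -73, -3), (361, -60, 0), (550, 94, 192), (535, 96, 184), (333, -32, -2), (326, -21, -1), (322, -9, 3)]
s 204 [(394, -67, 5), (382, -60, 0), (544, 77, 170), (548, 93, 181), (538, 98, 177), (352, -18, 4), (340, -11, 0), (331, -2, 0)]
s 207 [(403, -60, 2), (392, -52, -1), (542, 76, 158), (548, 93, 170), (530, 93, 159), (362, -11, 2), (355, 0, 3), (346, 9, 2)]
s 210 [(412, -52, -1), (409, -39, 4), (396, -33, -1), (546, 92, 159), (540, 101, 159), (373, -3, 1), (364, 6, 0), (441, 73, 83)]
s 213 [(425, -42, 1), (418, -32, 1), (541, 76, 137), (545, 92, 148), (537, 99, 147), (386, 7, 2), (377, 16, 1), (457, 84, 88)]
```

Call:
jog_arm --moves "0 0 3 0 1; 0 0 5 0 1; 0 0 7 0 1; 0 0 8 0 1; 0 0 8 0 1"

```text
clock: 5.8
tcp_pos: [0.5373, 0.088, 0.1259]
ee_rot: [3.141, -0.0, 0.0]
force: [-0.8, -0.1, 2.7]
finger_gap: -0.0
finger_force: 1.6
```

Call:
jog_arm --moves "0 0 1 0 1; 0 0 2 0 1; 0 0 3 0 1; 0 0 3 0 1; 0 0 3 0 1"

```text
clock: 6.3
tcp_pos: [0.5373, 0.088, 0.1229]
ee_rot: [3.142, -0.0, 0.0]
force: [-1.9, -0.4, 5.3]
finger_gap: 0.0005
finger_force: 2.7
```

Call:
jog_arm --moves "0 0 1 0 1; 0 0 2 0 1; 0 0 3 0 1; 0 0 3 0 1; 0 0 3 0 1"

```text
clock: 6.8
tcp_pos: [0.5375, 0.088, 0.1214]
ee_rot: [3.141, -0.001, 0.001]
force: [-5.8, -1.9, 17.6]
finger_gap: 0.0004
finger_force: 9.1
```

Call:
jog_arm --moves "0 0 1 0 1; 0 0 1 0 1; 0 0 2 0 1; 0 0 2 0 1; 0 0 2 0 1"

```text
clock: 7.3
tcp_pos: [0.5376, 0.088, 0.1211]
ee_rot: [3.14, -0.001, 0.002]
force: [-11.6, -4.2, 32.6]
finger_gap: 0.0008
finger_force: 16.5
```

Call:
jog_arm --moves "0 0 -8 0 1; 0 0 -25 0 1; 0 0 -55 0 1; 0 10 -85 0 1; 0 40 -90 0 1"

```text
clock: 7.8
tcp_pos: [0.5391, 0.0516, 0.211]
ee_rot: [-3.139, -0.008, -0.009]
force: [1.2, -0.0, -0.2]
finger_gap: 0.0007
finger_force: 0.0
```

```bash
python3 - <<'E'
from h import *
rel([.51,-.115,.19])
w=arm.snapshot('wrist');save(w,'w3');q=arm.snapshot('scene')
for n,x in(('w',w),('s',q)):
 for t in('mould','strap_hinge','strap_tip','knob_top','cap_top'):
  for d in arm.place_of(x,t)[:3]: print(n,t,round(d['p'],2),np.round(d['at'],3),px(x,d['at']))
E
```

```text
mv [-30. 166.  20.]
tcp [0.5391 0.0516 0.211 ] toolx yaw 0.005 t 7.8 F [ 1.2 -0.  -0.2]
w mould 0.74 [ 0.518 -0.114 -0.007] [380, 177]
w mould 0.74 [0.536 0.091 0.161] [207, 201]
w strap_hinge 0.59 [ 0.579 -0.104  0.075] [407, 137]
w strap_tip 0.61 [ 0.494 -0.116  0.172] [461, 256]
w knob_top 0.98 [ 0.551 -0.106  0.138] [437, 178]
w cap_top 0.89 [0.535 0.088 0.162] [209, 203]
w cap_top 0.89 [0.523 0.206 0.164] [65, 217]
w cap_top 0.79 [0.663 0.122 0.161] [155, 29]
s mould 0.58 [ 0.513 -0.114 -0.002] [236, 217]
s strap_hinge 0.73 [ 0.553 -0.448  0.077] [152, 163]
s strap_hinge 0.65 [ 0.578 -0.106  0.078] [222, 209]
s strap_tip 0.74 [ 0.578 -0.109  0.081] [221, 207]
s strap_tip 0.66 [ 0.496 -0.117  0.17 ] [237, 169]
s knob_top 0.64 [ 0.55  -0.109  0.137] [227, 188]
s cap_top 0.58 [0.362 0.14  0.158] [337, 185]
s cap_top 0.49 [0.536 0.086 0.16 ] [284, 206]
s cap_top 0.44 [0.66  0.118 0.159] [263, 236]
```

Call:
jog_arm --moves "-5 40 0 0 1; -12 80 0 0 1; -20 120 0 0 1; -30 160 0 0 1; -33 163 25 0 1"

```text
clock: 8.9
tcp_pos: [0.5052, -0.1214, 0.1849]
ee_rot: [3.138, -0.013, 0.008]
force: [-0.2, -0.6, -1.7]
finger_gap: 0.0005
finger_force: 0.0
```

Call:
jog_arm --moves "0 0 5 0 1; 0 0 5 0 1"

```text
clock: 9.1
tcp_pos: [0.5036, -0.1139, 0.177]
ee_rot: [-3.141, -0.002, 0.003]
force: [0.2, -0.1, -0.2]
finger_gap: 0.0003
finger_force: 0.0
```

```bash
python3 - <<'E'
from h import *
rel([.5064,-.1153,.136])
p=arm.snapshot('wrist');q=arm.snapshot('scene');
a=q['pixels'][110:230,170:330];a=cv2.resize(a,(512,384),interpolation=cv2.INTER_CUBIC)
save({'pixels':cv2.resize(np.hstack([p['pixels'],a]),(800,300))},'w4')
E
```

```text
mv [ 3.  1. 41.]
tcp [ 0.5036 -0.1139  0.177 ] toolx yaw 0.001 t 9.1 F [ 0.2 -0.1 -0.2]
```

View pics/w4.png

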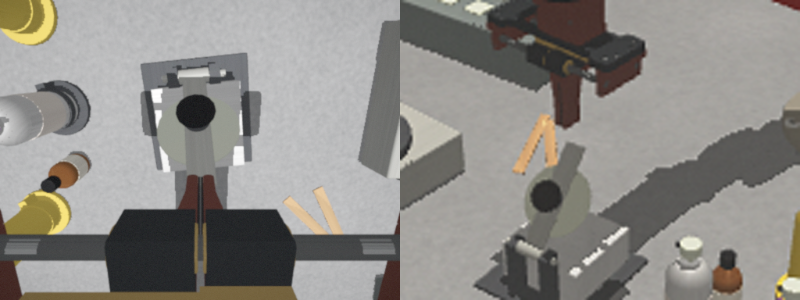

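The fingertips (wrist ~(200,180), scene ~(567,125)) sit about 40 mm above the strap's free end (575,148), lined up with it.

Call:
jog_arm --moves "2 1 20 0 1; 3 1 36 0 1; 3 1 40 0 1; 0 2 44 0 1; -4 2 49 0 1"

```text
clock: 9.7
tcp_pos: [0.5014, -0.1164, 0.1298]
ee_rot: [3.142, 0.001, 0.004]
force: [0.5, 0.3, 2.4]
finger_gap: 0.0008
finger_force: 0.9
```

```bash
python3 - <<'E'
from h import *
rel([.4958,-.1166,.124],[.4856,-.1179,.108],[.4775,-.1188,.092])
E
```

```text
mv [-6.  0.  6.]
mv [-16.   1.  22.]
mv [-24.   2.  38.]
tcp [ 0.5014 -0.1164  0.1298] toolx yaw 0.001 t 9.7 F [0.5 0.3 2.4]
```

Contact as expected; follow the arc.

Call:
jog_arm --moves "-6 0 7 0 1; -11 1 14 0 1; -16 1 22 0 1; -20 2 30 0 1; -24 2 38 0 1"

```text
clock: 10.2
tcp_pos: [0.4755, -0.1192, 0.0899]
ee_rot: [3.141, -0.001, -0.001]
force: [0.3, -0.2, 2.0]
finger_gap: 0.0
finger_force: 0.8
```

```bash
python3 - <<'E'
from h import *
rel([.4719,-.1195,.074],[.469,-.1198,.0584],[.4683,-.1199,.044])
E
```

```text
mv [-4.  0. 16.]
mv [-6.  1. 32.]
mv [-7.  1. 46.]
tcp [ 0.4755 -0.1192  0.0899] toolx yaw -0.001 t 10.2 F [ 0.3 -0.2  2. ]
```

Call:
jog_arm --moves "-2 0 8 0 1; -4 0 16 0 1; -5 1 24 0 1; -6 1 32 0 1; -6 1 38 0 1"

```text
clock: 10.7
tcp_pos: [0.4696, -0.1201, 0.0518]
ee_rot: [-3.142, 0.001, 0.002]
force: [-1.1, -0.3, 2.2]
finger_gap: 0.0005
finger_force: 0.8
```

Call:
jog_arm --moves "-1 0 3 0 1; -1 0 6 0 1; -1 0 8 0 1; -1 0 9 0 1; -1 0 9 0 1"

```text
clock: 11.2
tcp_pos: [0.4692, -0.1201, 0.044]
ee_rot: [3.141, -0.001, 0.0]
force: [-1.3, -0.9, 4.4]
finger_gap: 0.0003
finger_force: 1.7
```

Call:
jog_arm --moves "0 0 1 0 1; 0 0 2 0 1; 0 0 2 0 1; 0 0 2 0 1"

```text
clock: 11.6
tcp_pos: [0.4693, -0.1201, 0.0434]
ee_rot: [3.141, -0.001, 0.0]
force: [-7.4, -0.1, 22.1]
finger_gap: 0.0004
finger_force: 11.3
```

Call:
jog_arm --moves "0 0 -10 0 1; 0 0 -30 0 1; 0 0 -50 0 1; 20 -3 -55 0 1; 43 -5 -55 0 1"

```text
clock: 12.1
tcp_pos: [0.5132, -0.1151, 0.0982]
ee_rot: [3.141, -0.001, 0.004]
force: [1.1, -0.1, 0.3]
finger_gap: 0.0008
finger_force: 0.0
```

Call:
jog_arm --moves "0 0 0 0 1; 0 0 0 0 1"

```text
clock: 12.3
tcp_pos: [0.5118, -0.1147, 0.0965]
ee_rot: [-3.141, -0.0, 0.001]
force: [0.4, -1.0, 0.4]
finger_gap: 0.0005
finger_force: 0.0
```

```bash
python3 - <<'E'
from h import *
p=arm.snapshot('wrist');q=arm.snapshot('scene');t=arm.snapshot('top')
for n,x in(('w',p),('s',q),('t',t)):
 for k in('strap_tip','knob_top'):
  for d in arm.place_of(x,k)[:2]: print(n,k,round(d['p'],2),np.round(d['at'],4),px(x,d['at']))
rel([.514,-.1145,.063])
a=q['pixels'][110:230,170:330];a=cv2.resize(a,(512,384),interpolation=cv2.INTER_CUBIC)
save({'pixels':cv2.resize(np.hstack([p['pixels'],a]),(800,300))},'w5')
E
```

```text
w knob_top 0.63 [ 0.5153 -0.1108  0.1001] [248, 218]
w knob_top 0.19 [ 0.5815 -0.1011  0.0746] [234, 110]
s strap_tip 0.94 [ 0.4529 -0.1185  0.0743] [247, 188]
s knob_top 0.68 [ 0.5135 -0.113   0.097 ] [235, 192]
t strap_tip 0.57 [ 0.4507 -0.1209  0.0729] [295, 219]
t knob_top 0.61 [ 0.5159 -0.1121  0.0985] [291, 195]
mv [ 2. -1. 34.]
tcp [ 0.5119 -0.1151  0.0967] toolx yaw -0.0 t 12.75 F [0.1 0.7 0.9]
```

View pics/w5.png

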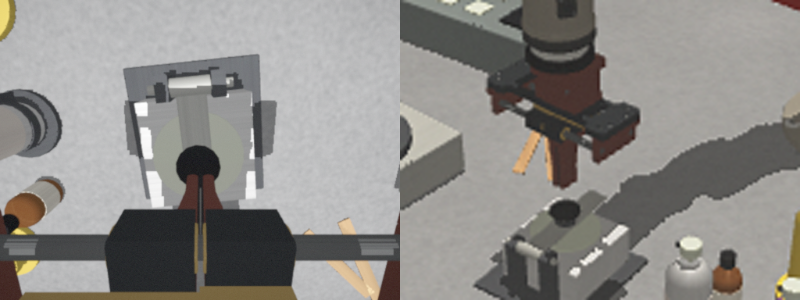

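The arm lies flat, with the knob at wrist (198,165) / scene (566,212), right under the fingers.

Call:
jog_arm --moves "3 -2 12 0 1; 3 -2 24 0 1; 3 -2 30 0 1; 3 -2 33 0 1; 3 -2 34 0 1"

```text
clock: 13.25
tcp_pos: [0.5141, -0.1127, 0.0622]
ee_rot: [-3.141, 0.0, 0.004]
force: [-3.8, 0.5, 8.0]
finger_gap: 0.0001
finger_force: 4.0
```

Call:
jog_arm --moves "0 0 1 0 1; 0 0 2 0 1; 0 0 4 0 1; 0 0 5 0 1; 0 0 6 0 1"

```text
clock: 13.75
tcp_pos: [0.5141, -0.1127, 0.0568]
ee_rot: [3.142, -0.0, -0.003]
force: [-4.5, 0.0, 8.2]
finger_gap: 0.0003
finger_force: 4.0
```

Call:
jog_arm --moves "0 0 1 0 1; 0 0 2 0 1; 0 0 3 0 1; 0 0 4 0 1; 0 0 4 0 1"

```text
clock: 14.25
tcp_pos: [0.5142, -0.1128, 0.0545]
ee_rot: [3.141, -0.001, -0.003]
force: [-10.5, 1.7, 26.3]
finger_gap: 0.0005
finger_force: 12.8
```

Call:
jog_arm --moves "0 0 -10 0 1; 0 0 -40 0 1; 0 0 -80 0 1; 0 0 -120 0 1; 0 0 -120 0 1"

```text
clock: 14.75
tcp_pos: [0.519, -0.1133, 0.178]
ee_rot: [3.14, -0.001, 0.015]
force: [0.8, 0.9, -0.2]
finger_gap: 0.0005
finger_force: 0.0
```

```bash
python3 - <<'E'
from h import *
w=arm.snapshot('wrist');q=arm.snapshot('scene')
for n,x in(('w',w),('s',q)):
 for k in('strap_tip','knob_top','bottle','cap_top','jar'):
  for d in arm.place_of(x,k)[:2]: print(n,k,round(d['p'],2),np.round(d['at'],4),px(x,d['at']))
d=arm.place_of(w,'knob_top')[0]['at'];u,v=px(w,d);print([np.round(world(w,u+i,v),4) for i in(-6,0,6)])
u,v=px(w,[.462,-.1205,.0775]);print(world(w,u,v))
E
```

```text
w strap_tip 0.52 [ 0.5313  0.0895 -0.0019] [84, 156]
w knob_top 0.81 [ 0.5163 -0.1109  0.0909] [252, 189]
w bottle 0.67 [ 0.4425  0.0787 -0.0023] [103, 226]
s strap_tip 0.77 [ 0.4509 -0.1201  0.0748] [247, 188]
s knob_top 0.8 [ 0.513  -0.1119  0.09  ] [235, 194]
s knob_top 0.51 [ 0.4541 -0.1206  0.0752] [246, 188]
s bottle 0.75 [ 0.4433  0.0795 -0.0014] [299, 233]
s bottle 0.23 [0.5328 0.3769 0.0006] [374, 301]
s cap_top 0.59 [0.5401 0.0843 0.1604] [283, 207]
s cap_top 0.56 [0.3609 0.1402 0.1579] [337, 185]
s jar 0.85 [0.5334 0.3709 0.0016] [372, 300]
[array([ 0.5163, -0.1048,  0.0878]), array([ 0.5164, -0.1104,  0.0885]), array([ 0.5164, -0.116 ,  0.0886])]
[ 0.53133248 -0.11695984  0.23197509]
```

Knob top is at 88.5 mm, so the lid is seated.

```bash
python3 -c "
from h import *
print(arm.close_job())"
```

```text
the job is handed in; nothing more can be done
None
```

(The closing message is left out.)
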